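# Unpin the shaker carrier and hang its saddles to dry

### The arm

A 6-joint arm with a two-finger parallel gripper is mounted at the origin on a cart in front of the work surface, level with it; the furniture and walls round the work are solid. World frame = base frame: x ahead of the robot, y to its left, z up, the work surface at z = 0. Lengths are in m, angles in rad, forces in N, time in s.
With the tool pointing down it reaches from about 0.4 to 0.825 m from the base axis. Payload 7 kg.
Tool frame: the origin (TCP) lies midway between the tips of the shut fingers; the grasp point (between the pads) lies 19 mm behind it; z points along the fingers, y is the line along which they close (so a half turn about z gives the same grasp; the last joint's range is limited). The gripper opens to 85 mm and grips with 20 to 120 N. Pads are 22 mm wide; open, the fingers measure 114 mm over their backs; the gripper's body (76 mm by 85 mm) begins 54 mm behind the grasp point. The pads swing forward as they close: fully open they stand 13 mm farther back than shut.
Start: joints at [-0.883, 0.359, 0.012, 0, -1.224, -0.288], TCP at [0.263, -0.622, 0.231] pointing down, gripper open.
Joint ranges: [-3.07, 3.07], [-1.43, 2.12], [-1.02, 1.25], [-3.03, 1.67], [-3.05, -0], [-3.03, 3.03]. Speed limits (rad/s): [2.39, 2.39, 3.01, 3.14, 3.14, 3.14].

### API

Orientations are given as a rotation vector (axis times angle).
In Python, from rig import sensors, vision, hand_in gives the robot as it stands.
- The arm moves only by the shell command python3 -m creep 'ROWS' [FORCE]. ROWS is a JSON object of lists of equal length, an entry for each row: "xyz": the shift along the tool's x, y, z in units of 25 mm (1.0 is 25 mm), a list of three; "turn": the turn, a rotation vector about the tool's x, y, z in units of 6 degrees (1.0 is 6 degrees), a list of three; "gripper": the closure, from -1 (fully open) to 1 (shut), so that 0 is half open. A call has 1 to 20 rows; each row is the pose to reach, as a shift and turn from the pose commanded when the call began, along the tool's axes at that moment; what a row does not reach only later rows make up. A row lasts 1/10 s, in which the tool goes at most 50 mm and 8.59 degrees, less where a joint would pass 70% of its speed; a pose out of reach is approached as far as the arm can. A call with a gripper value outside its range is refused whole. The fingers move at their own pace and stop on an object; FORCE is the grip in N (left out, the last holds). Time passes only in rows, so rows that repeat a pose let the fingers close. It gives the time, the measured TCP pose, the force, the opening and the grip force at its end, in the units of the state.
- sensors.get_state(): the state, without advancing time (a new reading comes with each control period).
- vision.read_camera(name): name is "scene" or "top" or "wrist"; returns the picture (400x640x3 uint8, red, green, blue); there is no depth.
- vision.calibration(name): a dict with "fx", "fy", "cx", "cy" (pixels), "camera_from_world" (4x4, takes a point from world to camera coordinates); the wrist camera has in their place "T_tool_cam" (4x4, takes a point from camera to tool coordinates, whose origin is the TCP and whose axes are the flange's). Camera axes: x right, y down, z forward; pixel columns grow to the right and rows downward; lengths in m; the calibration is good to about 2 mm. A picture is of the moment at which its call begins: read the wrist's pose just before it. calibration takes no time and is no camera call.
- hand_in(): hands the job in; it is judged then, once.
The state is a dict: "time": time; "qpos": joint angles; "qd": joint speeds; "effort": joint torques, N m; "tcp_pos": TCP position; "ee_rot": TCP orientation; "wrist_force": force on the tool from outside, world axes, zero at the start; "ft_torque": the same for the moment, N m; "opening": finger opening in m; "grasp_force": force on a finger pad.
Only numpy, scipy, OpenCV 4.12 (cv2) and the standard library are available. Lean on these libraries where they do the work, as an engineer would, in place of code of your own. Each camera call takes 0.05 s, during which the arm holds its last target. There are 200 camera calls.

### The job

Strip the shaker fixture for drying: pull up the red T-handle of its index plunger and twist it clockwise so that it stays latched open, slide the white carrier out towards the front of the fixture, set it down flat in the middle of the green draining mat, and then turn the T-handle back so that the plunger drops fully home again. Drape every orange saddle that stands on the bench over the horizontal drying bar, so that each one hangs astride it, fin up. Do not knock over the bottles standing behind the bar.

Things in the scene. Friction and masses are not known exactly. Their poses are not given: they have to be found in the camera images.
- plunger (a joint): lift of the sprung index plunger (m): 0 home, pin through the carrier; hard stop at 0.020. A spring presses it down with 6 N at 0, 12 N at 0.020. Twisted and let go, it rests latched at about 0.014. The pin clears the carrier from 0.008 up
- tee (a joint): turn of the T-handle about the vertical plunger axis (rad), clockwise seen from above: 0 home, stop at 1.2. Below a lift of 0.014 a cross-pin in a slot keeps it from turning; above 0.015 it turns freely, and from about 0.6 on the cross-pin stands on the collar and holds the plunger up; turn about 1.0 to be safe. Turned back to within 0.1 of 0, it drops home
- tee_grip (a point): centre of the red T-handle, on the plunger axis, 72 mm above the bench when home. The handle is a bar 42 mm long (this point's y axis), 12 mm thick (x axis), 20 mm high, gripped across x from above; it stands on a thin shaft, its underside 16 mm above the steel collar. The point turns with it; z is up
- fixture: grey base plate of the shaker fixture, fixed, 220 x 130 x 8 mm, origin at the centre of its underside, x axis from its front to its back. 55 mm behind the centre an aluminium bridge (34 mm deep, 74 wide, top 32 above the bench) spans the carrier's tongue and carries the plunger. The carrier leaves only towards -x: a straight pull of 40 mm frees its tongue, after that it can be lifted
- carrier_handle (a point): middle of the carrier's blue bar handle: 82 mm long (this point's y), 14 mm thick (x) and 14 high, gripped across x from above, 46 mm above the carrier's underside, 31 mm free below it. The white carrier (0.3 kg) is a plate 100 x 100 x 8 mm with a tongue 40 mm wide reaching 70 mm farther to +x, pinned 115 mm from this point. Its axes are the fixture's while in it
- carrier_centre (a point): centre of the underside of the carrier's square plate, 15 mm to +x of the handle; z is up
- mat_centre (a point): centre of the top face of the green ribbed draining mat, 200 (x) x 160 (y) x 6 mm, fixed to the bench
- bar_mid (a point): middle of the steel drying bar: a fixed horizontal round bar 14 mm thick, along this point's y axis, 125 mm above the bench, about 340 mm clear between the two posts that carry it; z is up
- red_bottle: small red-capped bottle, 43 mm across, 84 mm tall, a bystander behind the bar; origin at the centre of its underside
- clear_bottle: clear bottle with blue cap, 56 mm across, 104 mm tall, a bystander behind the bar; origin at the centre of its underside
- saddle_1_fin (a point): point in the middle of the fin on top of an orange saddle (absent in some runs), 98 mm above its feet. The fin is 12 mm thick (x), 40 long (y), gripped across x from above; its foot, the roof's ridge, is 20 mm below this point. The ridge inside is 25 mm below it, so that it comes to about 30 mm above the bar's axis when the saddle hangs with its y axis along the bar, either way round
- saddle_1: the same saddle, origin between its feet at the underside; z is up. A gable-roofed inverted U, 0.1 kg, 66 mm over its feet (x), 56 wide (y), 114 tall; its legs are 46 mm apart inside at the feet
- saddle_2_fin (a point): point in the middle of the fin on top of an orange saddle (absent in some runs), 98 mm above its feet. The fin is 12 mm thick (x), 40 long (y), gripped across x from above; its foot, the roof's ridge, is 20 mm below this point. The ridge inside is 25 mm below it, so that it comes to about 30 mm above the bar's axis when the saddle hangs with its y axis along the bar, either way round
- saddle_2: the same saddle, origin between its feet at the underside; z is up. A gable-roofed inverted U, 0.1 kg, 66 mm over its feet (x), 56 wide (y), 114 tall; its legs are 46 mm apart inside at the feet
- saddle_3_fin (a point): point in the middle of the fin on top of an orange saddle (absent in some runs), 98 mm above its feet. The fin is 12 mm thick (x), 40 long (y), gripped across x from above; its foot, the roof's ridge, is 20 mm below this point. The ridge inside is 25 mm below it, so that it comes to about 30 mm above the bar's axis when the saddle hangs with its y axis along the bar, either way round
- saddle_3: the same saddle, origin between its feet at the underside; z is up. A gable-roofed inverted U, 0.1 kg, 66 mm over its feet (x), 56 wide (y), 114 tall; its legs are 46 mm apart inside at the feet
There are look-alikes about, which are no part of the job. What is shaped like the saddle_1 but purple or turquoise is not meant.

How it is judged:
By the outcome, as a careful person would: the job done as asked, in the order asked, and still so for the second after the job is handed in, with the robot touching nothing.
Of saddle_1, saddle_2, saddle_3 only 2 to 3 are there at a start; the rules pass over those that are not, and their reading is None.
At some moment in a run one of saddle_1, saddle_2, saddle_3 may be knocked a few centimetres aside while the robot is not near it.
It also fails if it takes over 192 s, if anything falls off the work surface, if the arm or the gripper's body presses on something with over 40 N, if the wrist force passes 120 N, or if a joint passes its speed limit or range.

## Working session

There is one attempt and no reset: what is moved stays moved. The work goes in short steps, Python scripts to look and compute and a shell command to move; the robot and the scene stay as the last step left them, time stands still between calls to the robot, and variables do not carry over. Pictures are saved under pics/ and viewed, at most 16 in all, crops included, and the job is handed in when it is done.

```bash
ls; mkdir -p pics; python3 - <<'E'
from rig import sensors, vision
import cv2, numpy as np
s=sensors.get_state(); print(s)
for n in ("scene","top","wrist"):
    im=vision.read_camera(n); cv2.imwrite(f"pics/{n}0.png",im[:,:,::-1]); 
    c=vision.calibration(n); print(n,{k:(np.round(v,4).tolist()) for k,v in c.items()})
E
```

```text
pics
{'time': 0.0, 'qpos': array([-8.82892400e-01,  3.59337414e-01,  1.10967386e-02, -3.54829225e-04,
       -1.22408877e+00, -2.88124674e-01]), 'qd': array([-4.40363168e-05,  1.40638449e-04, -3.94979410e-04,  8.64173552e-04,
        1.11192699e-04, -1.20138090e-04]), 'effort': array([-1.39620242e-04, -5.83317661e+01,  2.93423223e+01,  6.93684250e+00,
       -5.89182178e-03, -3.40610420e-06]), 'tcp_pos': array([ 0.26253808, -0.62134946,  0.23041131]), 'ee_rot': array([ 6.23527875e-01, -3.07865991e+00, -2.37249555e-03]), 'wrist_force': array([-0.57072783,  0.52237012, -0.72234393]), 'ft_torque': array([0.00424749, 0.03115639, 0.00854331]), 'grasp_force': 0.0, 'opening': 0.08546770756732355}
scene {'fx': 369.6561, 'fy': 369.6561, 'cx': 322.1423, 'cy': 200.3287, 'camera_from_world': [[-0.4845, -0.8748, 0.0075, 0.2697], [-0.6717, 0.3665, -0.6438, 0.4613], [0.5605, -0.317, -0.7651, 0.7251], [0.0, 0.0, 0.0, 1.0]]}
top {'fx': 505.5057, 'fy': 505.5057, 'cx': 313.9443, 'cy': 195.2636, 'camera_from_world': [[0.0135, -0.9999, 0.0042, -0.0011], [-0.9862, -0.014, -0.165, 0.5975], [0.1651, -0.0019, -0.9863, 1.4811], [0.0, 0.0, 0.0, 1.0]]}
wrist {'fx': 350.339, 'fy': 350.339, 'cx': 325.0306, 'cy': 202.0419, 'T_tool_cam': [[0.0002, -0.9477, -0.3193, 0.0805], [1.0, 0.0003, -0.0002, 0.0006], [0.0003, -0.3193, 0.9477, -0.1417], [0.0, 0.0, 0.0, 1.0]]}
```

View pics/scene0.png

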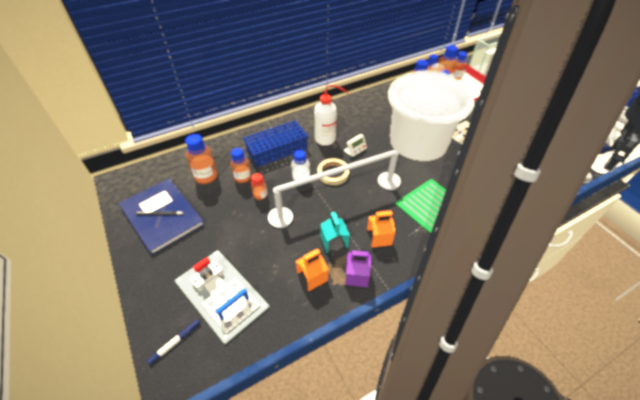

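View pics/top0.png

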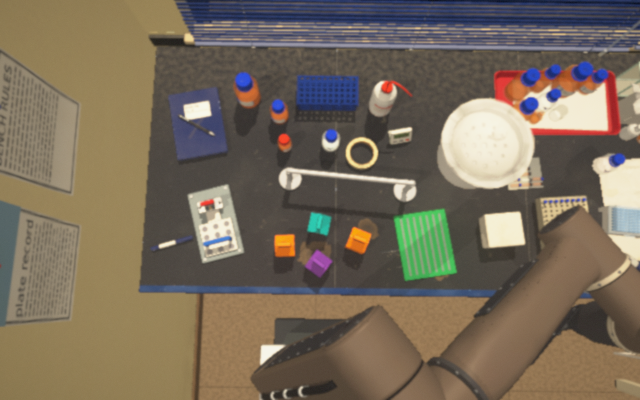

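The top view shows the fixture at about (215,222) with its red tee at (207,203) and blue handle at (217,240). The mat is at (425,244) and the bar runs from (290,178) to (404,190). Candidates:
- **Saddles:** orange (285,245) and orange (358,240) are the ones I want. Purple (318,263) and turquoise (319,222) are look-alikes.
- **Tee:** the red tee at (207,203), as opposed to the red cap at (285,141).
- **Handle:** the blue bar at (217,240), as opposed to the blue pen at (170,243).

```bash
cat > h.py <<'E'
import numpy as np, cv2
from rig import sensors, vision
from scipy.spatial.transform import Rotation as R
def cam(name, s=None):
    c=vision.calibration(name); K=(c["fx"],c["fy"],c["cx"],c["cy"])
    if name=="wrist":
        T=np.eye(4); T[:3,:3]=R.from_rotvec(s["ee_rot"]).as_matrix(); T[:3,3]=s["tcp_pos"]
        return K, T@np.array(c["T_tool_cam"])
    return K, np.linalg.inv(np.array(c["camera_from_world"]))
def ray(C,uv,z):
    (fx,fy,cx,cy),T=C; d=T[:3,:3]@np.array([(uv[0]-cx)/fx,(uv[1]-cy)/fy,1]); o=T[:3,3]
    return o+d*(z-o[2])/d[2]
def proj(C,p):
    (fx,fy,cx,cy),T=C; q=np.linalg.inv(T)@np.r_[p,1]; return np.array([fx*q[0]/q[2]+cx,fy*q[1]/q[2]+cy])
HSV=dict(orange=((8,150,90),(19,255,255)),red=((172,120,80),(5,255,255)),blue=((103,140,90),(120,255,255)),green=((55,110,60),(75,255,255)),purple=((130,80,60),(160,255,255)),turq=((80,120,60),(98,255,255)))
def blobs(im,col,amin=30,box=None):
    h=cv2.cvtColor(im,cv2.COLOR_RGB2HSV); lo,hi=HSV[col]
    if lo[0]>hi[0]: m=cv2.inRange(h,lo,(179,)+hi[1:])|cv2.inRange(h,(0,)+lo[1:],hi)
    else: m=cv2.inRange(h,lo,hi)
    if box: k=np.zeros_like(m); k[box[1]:box[3],box[0]:box[2]]=255; m&=k
    cs,_=cv2.findContours(m,cv2.RETR_EXTERNAL,cv2.CHAIN_APPROX_NONE)
    return sorted([c for c in cs if cv2.contourArea(c)>=amin],key=lambda c:-cv2.contourArea(c))
def rect(C,c,z):
    """min-area rect of a contour cast on plane z: centre, (long,short), yaw of long side (deg)"""
    P=np.array([ray(C,p,z)[:2] for p in c[:,0].astype(float)],np.float32)
    b=cv2.boxPoints(cv2.minAreaRect(P)); e=[b[1]-b[0],b[2]-b[1]]; l=[np.linalg.norm(x) for x in e]; i=int(l[1]>l[0])
    return b.mean(0).round(4), (round(float(l[i]),4),round(float(l[1-i]),4)), round(float(np.degrees(np.arctan2(e[i][1],e[i][0]))%180),1)
def snap(name,f=None):
    s=sensors.get_state(); im=vision.read_camera(name)
    if f: cv2.imwrite(f"pics/{f}.png",im[:,:,::-1])
    return s,im,cam(name,s)
E
python3 - <<'E'
from h import *
im=cv2.imread("pics/top0.png")[:,:,::-1].copy(); C=cam("top")
for col,z in dict(orange=.1,red=.08,blue=.05,green=.006,purple=.1,turq=.1).items():
    for c in blobs(im,col)[:6]: 
        m=c[:,0].mean(0)
        if m[0]<470 and m[1]<290: print(col,m.round(),cv2.contourArea(c),rect(C,c,z))
for uv,z in [((290,178),.125),((404,190),.125),((285,143),.084),((331,135),.104),((219,222),0.01)]: print(uv,ray(C,uv,z).round(3))
crop=im[160:290,140:470]; cv2.imwrite("pics/c1.png",cv2.resize(crop,None,fx=2.4,fy=2.4,interpolation=cv2.INTER_CUBIC)[:,:,::-1])
E
```

```text
orange [358. 240.] 443.5 (array([ 0.4594, -0.1219], dtype=float32), (0.068, 0.0608), 159.7)
orange [284. 245.] 428.5 (array([0.4427, 0.0916], dtype=float32), (0.0635, 0.0577), 1.1)
orange [249.  95.] 232.5 (array([0.8918, 0.2093], dtype=float32), (0.0753, 0.0682), 20.3)
orange [280. 115.] 78.0 (array([0.8351, 0.1157], dtype=float32), (0.0481, 0.0376), 91.3)
red [396.  87.] 153.0 (array([ 0.9331, -0.2437], dtype=float32), (0.0928, 0.043), 81.7)
red [284. 139.] 96.0 (array([0.765 , 0.1016], dtype=float32), (0.0344, 0.0333), 1.2)
red [207. 203.] 44.0 (array([0.566 , 0.3236], dtype=float32), (0.037, 0.0143), 109.6)
blue [325.  90.] 1612.0 (array([ 0.9264, -0.0297], dtype=float32), (0.1888, 0.1053), 90.9)
blue [244.  81.] 192.5 (array([0.9585, 0.2336], dtype=float32), (0.0534, 0.0472), 1.9)
green [425. 245.] 3329.0 (array([ 0.4584, -0.334 ], dtype=float32), (0.2013, 0.1618), 9.3)
purple [318. 263.] 411.5 (array([ 0.3921, -0.0078], dtype=float32), (0.0633, 0.0597), 145.1)
turq [319. 224.] 374.5 (array([ 0.5068, -0.0085], dtype=float32), (0.0612, 0.0585), 77.8)
(290, 178) [0.634 0.077 0.125]
(404, 190) [ 0.604 -0.252  0.125]
(285, 143) [0.75  0.097 0.084]
(331, 135) [ 0.771 -0.041  0.104]
(219, 222) [0.516 0.298 0.01 ]
```

View pics/c1.png

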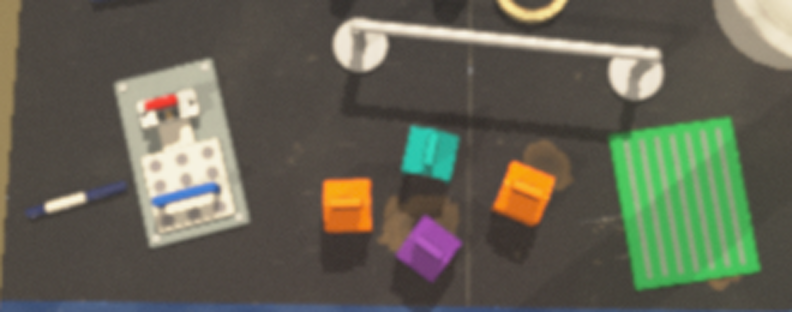

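The crop confirms the choices: two orange saddles (345,205) and (525,192), a purple one (428,248), a turquoise one (430,152), the red tee (160,103), and the blue handle (185,195).

```bash
cat >> h.py <<'E'
def go(p,yaw):
    """shift/turn in units from now to a down-pointing tool at p whose y axis points along yaw (deg)"""
    s=sensors.get_state(); M=R.from_rotvec(s["ee_rot"]).as_matrix(); a=np.radians(yaw)
    y=np.array([np.cos(a),np.sin(a),0]); z=np.array([0,0,-1.]); T=np.c_[np.cross(y,z),y,z]
    d=M.T@(np.array(p)-s["tcp_pos"])/.025; t=np.degrees(R.from_matrix(M.T@T).as_rotvec())/6
    print("xyz",d.round(2).tolist(),"turn",t.round(2).tolist(),"| yaw now",np.degrees(np.arctan2(M[1,1],M[0,1])).round(1),"tcp",s["tcp_pos"].round(4),"t",round(s["time"],1))
E
python3 -c "
from h import *
go([.45,-.15,.3],190);go([.51,.27,.3],190)"
```

```text
xyz [-14.24, 14.46, -2.76] turn [0.01, 0.01, -12.85] | yaw now 112.9 tcp [ 0.2626 -0.6214  0.2306] t 0.1
xyz [-22.99, 29.0, -2.74] turn [0.01, 0.01, -12.85] | yaw now 112.9 tcp [ 0.2626 -0.6214  0.2306] t 0.1
```

```bash
python3 -m creep '{"xyz":[[-1,1,-1],[-2,3,-2],[-4,5,-3],[-5,6.5,-3],[-6,8,-3],[-7.5,9.5,-3],[-9,11,-3],[-10,13,-3],[-11.5,14.5,-3],[-13,16,-3],[-14,17.5,-3],[-15,19,-3],[-16.5,21,-3],[-18,22.5,-3],[-19,24,-3],[-20.5,26,-3],[-21.5,27.5,-3],[-22.5,28.5,-3],[-23,29,-2.75],[-23,29,-2.75]],"turn":[[0,0,-0.5],[0,0,-1],[0,0,-2],[0,0,-3],[0,0,-4],[0,0,-5],[0,0,-6],[0,0,-7],[0,0,-8],[0,0,-9],[0,0,-10],[0,0,-11],[0,0,-12],[0,0,-12.8],[0,0,-12.8],[0,0,-12.8],[0,0,-12.8],[0,0,-12.8],[0,0,-12.8],[0,0,-12.8]],"gripper":[-1,-1,-1,-1,-1,-1,-1,-1,-1,-1,-1,-1,-1,-1,-1,-1,-1,-1,-1,-1]}' 60
python3 - <<'E'
from h import *
s,im,C=snap("wrist","w1"); print(s["tcp_pos"],s["time"])
for col,z in dict(red=.082,blue=.062,orange=.1).items():
    for c in blobs(im,col)[:5]: print(col,c[:,0].mean(0).round(),cv2.contourArea(c),rect(C,c,z))
E
```

```text
time: 2.15
tcp_pos: [0.5107, 0.2743, 0.2971]
ee_rot: [2.402, -2.02, -0.001]
wrist_force: [-0.4, -1.3, -1.3]
opening: 0.0853
grasp_force: 0.0
[0.51069429 0.27428474 0.29713665] 2.15
red [267. 201.] 412.5 (array([0.5665, 0.3222], dtype=float32), (0.0433, 0.0139), 105.0)
blue [369. 184.] 744.0 (array([0.4594, 0.2908], dtype=float32), (0.0854, 0.0139), 105.7)
orange [420.  15.] 855.0 (array([0.4557, 0.1257], dtype=float32), (0.0636, 0.0256), 9.9)
orange [ 2. 53.] 137.0 (array([0.8132, 0.2185], dtype=float32), (0.0309, 0.0051), 83.5)
```

View pics/w1.png

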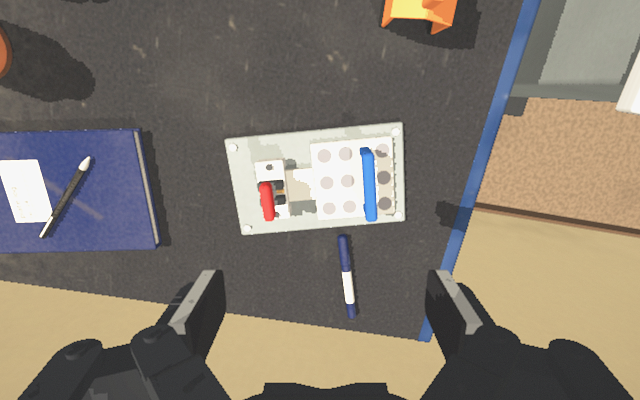

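The wrist view shows the fixture. The red tee is at (267,201) and the blue handle at (369,184), with fixture yaw about 15.5°.

```bash
python3 -c "
from h import *
go([.567,.3222,.12],195.5)"
```

```text
xyz [-1.59, -2.61, 7.1] turn [0.03, -0.02, -0.94] | yaw now -170.2 tcp [0.5101 0.2723 0.2977] t 2.2
```

```bash
python3 -m creep '{"xyz":[[-1,-1.6,2],[-1.6,-2.6,4],[-1.6,-2.6,6],[-1.6,-2.6,7.1],[-1.6,-2.6,7.1],[-1.6,-2.6,7.1],[-1.6,-2.6,7.1]],"turn":[[0,0,-0.9],[0,0,-0.9],[0,0,-0.9],[0,0,-0.9],[0,0,-0.9],[0,0,-0.9],[0,0,-0.9]],"gripper":[-0.2,-0.2,-0.2,-0.2,-0.2,-0.2,-0.2]}' 60
python3 - <<'E'
from h import *
s,im,C=snap("wrist","w2")
for col,z in dict(red=.082,blue=.062).items():
    for c in blobs(im,col)[:3]: print(col,c[:,0].mean(0).round(),cv2.contourArea(c),rect(C,c,z))
go([.567,.3222,.055],195.5)
E
```

```text
time: 2.9
tcp_pos: [0.5689, 0.3209, 0.1262]
ee_rot: [-2.491, 1.907, -0.002]
wrist_force: [0.7, 0.1, 1.0]
opening: 0.051
grasp_force: 0.0
red [328. 233.] 1273.5 (array([0.5685, 0.3218], dtype=float32), (0.044, 0.0115), 105.8)
blue [499. 213.] 3595.0 (array([0.4685, 0.2928], dtype=float32), (0.0861, 0.0293), 105.6)
xyz [-0.06, 0.07, 2.86] turn [-0.05, 0.02, -0.06] | yaw now -164.9 tcp [0.5689 0.3211 0.1264] t 3.0
```

View pics/w2.png

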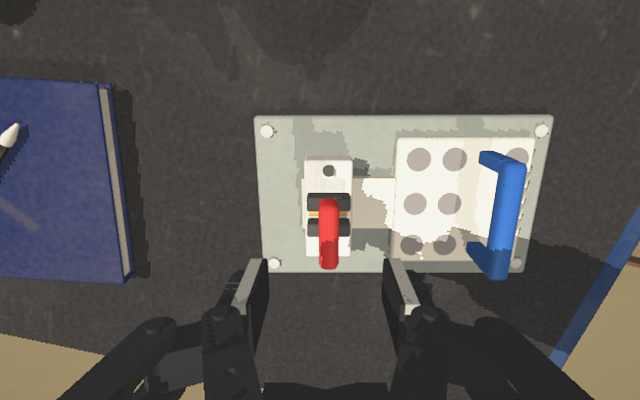

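The red tee at (328,233) stands midway between the fingers, so I descend and grip.

```bash
python3 -m creep '{"xyz":[[0,0,1],[0,0,2],[0,0,2.75],[0,0,2.75],[0,0,2.75],[0,0,2.75],[0,0,2.75],[0,0,2.75],[0,0,2.75],[0,0,2.75]],"turn":[[0,0,0],[0,0,0],[0,0,0],[0,0,0],[0,0,0],[0,0,0],[0,0,0],[0,0,0],[0,0,0],[0,0,0]],"gripper":[-0.2,-0.2,-0.2,-0.2,-0.2,1,1,1,1,1]}' 80
```

```text
time: 3.95
tcp_pos: [0.5675, 0.3206, 0.0554]
ee_rot: [-2.494, 1.909, -0.0]
wrist_force: [-4.6, -0.6, 8.7]
opening: 0.0109
grasp_force: 78.4
```

```bash
python3 -m creep '{"xyz":[[0,0,-0.3],[0,0,-0.6],[0,0,-0.72],[0,0,-0.72],[0,0,-0.72],[0,0,-0.72]],"turn":[[0,0,0],[0,0,0],[0,0,0],[0,0,0],[0,0,0],[0,0,0]],"gripper":[1,1,1,1,1,1]}' 80
```

```text
time: 4.55
tcp_pos: [0.5674, 0.3204, 0.0712]
ee_rot: [2.494, -1.91, -0.001]
wrist_force: [2.7, 4.4, -11.4]
opening: 0.0104
grasp_force: 77.9
```

```bash
python3 -m creep '{"xyz":[[0,0,-0.06],[0,0,-0.06],[0,0,-0.06],[0,0,-0.06],[0,0,-0.06],[0,0,-0.06],[0,0,-0.06],[0,0,-0.06],[0,0,-0.06],[0,0,-0.06],[0,0,-0.06],[0,0,-0.06],[0,0,-0.06],[0,0,-0.06]],"turn":[[0,0,0],[0,0,0],[0,0,1],[0,0,2],[0,0,3],[0,0,4],[0,0,5],[0,0,6],[0,0,7],[0,0,8],[0,0,9],[0,0,9.8],[0,0,9.8],[0,0,9.8]],"gripper":[1,1,1,1,1,1,1,1,1,1,1,1,1,1]}' 80; python3 -c "
from h import *
go([.5685,.3215,.055],136);print(sensors.get_state()['ft_torque'])"
```

```text
time: 5.95
tcp_pos: [0.5638, 0.321, 0.0717]
ee_rot: [1.232, -2.884, -0.003]
wrist_force: [-12.0, 11.0, -12.1]
opening: 0.0104
grasp_force: 78.4
xyz [-0.15, -0.12, 0.67] turn [0.04, -0.04, 0.05] | yaw now 136.3 tcp [0.5638 0.321  0.0717] t 6.0
[ 4.24438148  4.12752218 -0.01244252]
```

```bash
python3 -m creep '{"xyz":[[0,0,0.1],[0,0,0.1],[0,0,0.1],[0,0,0.1],[0,0,0.1],[0,0,0.1],[0,0,-1],[0,0,-2],[0,0,-3],[0,0,-4],[0,0,-4.5],[0,0,-4.5]],"turn":[[0,0,0],[0,0,0],[0,0,0],[0,0,0],[0,0,0],[0,0,0],[0,0,0],[0,0,0],[0,0,0],[0,0,0],[0,0,0],[0,0,0]],"gripper":[1,1,-0.2,-0.2,-0.2,-0.2,-0.2,-0.2,-0.2,-0.2,-0.2,-0.2]}'; python3 - <<'E'
from h import *
s,im,C=snap("wrist","w3")
for col,z in dict(red=.096,blue=.061).items():
    for c in blobs(im,col)[:3]: print(col,c[:,0].mean(0).round(),cv2.contourArea(c),rect(C,c,z))
go([.458,.290,.17],195.5)
E
```

```text
time: 7.15
tcp_pos: [0.5685, 0.3207, 0.1881]
ee_rot: [-1.234, 2.885, 0.002]
wrist_force: [0.6, -0.3, 0.5]
opening: 0.0512
grasp_force: 0.0
red [331. 203.] 842.0 (array([0.5651, 0.3234], dtype=float32), (0.0425, 0.0118), 46.3)
blue [410.  61.] 2262.0 (array([0.4593, 0.2951], dtype=float32), (0.0801, 0.0168), 105.2)
xyz [3.91, 2.34, 0.64] turn [-0.01, 0.01, -9.87] | yaw now 136.3 tcp [0.5677 0.3202 0.1862] t 7.2
```

```bash
python3 -m creep '{"xyz":[[1,0.6,0],[2,1.2,0],[3,1.8,0],[3.9,2.3,0.6],[3.9,2.3,0.6],[3.9,2.3,0.6],[3.9,2.3,0.6],[3.9,2.3,0.6],[3.9,2.3,0.6],[3.9,2.3,0.6],[3.9,2.3,0.6]],"turn":[[0,0,-1.3],[0,0,-2.6],[0,0,-3.9],[0,0,-5.2],[0,0,-6.5],[0,0,-7.8],[0,0,-9],[0,0,-9.9],[0,0,-9.9],[0,0,-9.9],[0,0,-9.9]],"gripper":[-0.2,-0.2,-0.2,-0.2,-0.2,-0.2,-0.2,-0.2,-0.2,-0.2,-0.2]}'; python3 - <<'E'
from h import *
s,im,C=snap("wrist","w4")
for col,z in dict(red=.096,blue=.061).items():
    for c in blobs(im,col)[:3]: print(col,c[:,0].mean(0).round(),cv2.contourArea(c),rect(C,c,z))
go([.458,.2905,.034],195.5)
E
```

```text
time: 8.3
tcp_pos: [0.4584, 0.2892, 0.1702]
ee_rot: [2.501, -1.899, -0.0]
wrist_force: [-0.3, 0.4, -0.9]
opening: 0.0513
grasp_force: 0.0
red [161. 218.] 1108.5 (array([0.5639, 0.3211], dtype=float32), (0.0483, 0.0124), 47.3)
blue [327. 198.] 1675.0 (array([0.4575, 0.2911], dtype=float32), (0.0856, 0.0126), 105.3)
xyz [-0.05, 0.0, 5.45] turn [0.01, -0.0, 0.02] | yaw now -164.4 tcp [0.4584 0.2893 0.1704] t 8.3
```

View pics/w4.png

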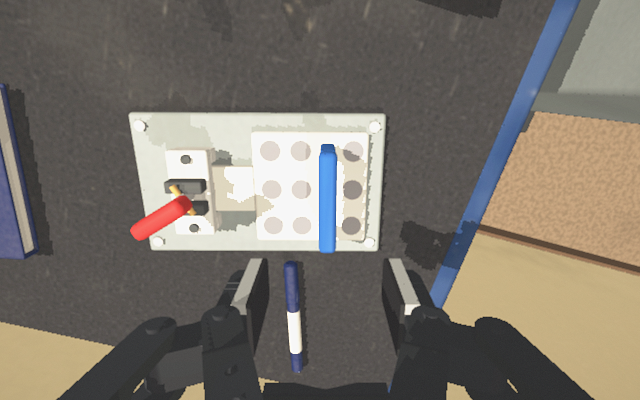

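The tee is latched, turned at (162,218), and the blue handle at (327,198) is centred between the fingers. I grip it next.

```bash
python3 -m creep '{"xyz":[[0,0,1.5],[0,0,3],[0,0,4.5],[0,0,5.45],[0,0,5.45],[0,0,5.45],[0,0,5.45],[0,0,5.45],[0,0,5.45],[0,0,5.45]],"turn":[[0,0,0],[0,0,0],[0,0,0],[0,0,0],[0,0,0],[0,0,0],[0,0,0],[0,0,0],[0,0,0],[0,0,0]],"gripper":[-0.2,-0.2,-0.2,-0.2,-0.2,-0.2,1,1,1,1]}' 80
```

```text
time: 9.35
tcp_pos: [0.459, 0.2901, 0.0361]
ee_rot: [-2.503, 1.896, -0.0]
wrist_force: [-2.6, -0.5, 7.1]
opening: 0.0125
grasp_force: 78.4
```

```bash
python3 -m creep '{"xyz":[[0,0.3,0],[0,0.6,0],[0,0.9,0],[0,1.2,0],[0,1.5,0],[0,1.8,0],[0,2.1,0],[0,2.4,0],[0,2.4,0],[0,2.4,0]],"turn":[[0,0,0],[0,0,0],[0,0,0],[0,0,0],[0,0,0],[0,0,0],[0,0,0],[0,0,0],[0,0,0],[0,0,0]],"gripper":[1,1,1,1,1,1,1,1,1,1]}'; python3 -c "
from h import *
go([.41,.2765,.2],195.5)"
```

```text
time: 10.35
tcp_pos: [0.4011, 0.2745, 0.036]
ee_rot: [-2.502, 1.894, 0.0]
wrist_force: [-2.2, 1.6, 10.7]
opening: 0.0124
grasp_force: 79.9
xyz [0.01, -0.38, -6.56] turn [-0.03, 0.02, 0.04] | yaw now -164.2 tcp [0.4011 0.2745 0.036 ] t 10.3
```

```bash
python3 -m creep '{"xyz":[[0,0,-1],[0,0,-2.5],[0,0,-4],[0,0,-5.5],[0,0,-6.8],[0,0,-6.8],[0,0,-6.8]],"turn":[[0,0,0],[0,0,0],[0,0,0],[0,0,0],[0,0,0],[0,0,0],[0,0,0]],"gripper":[1,1,1,1,1,1,1]}'; python3 -c "
from h import *
m=np.array([.4584,-.334]);a=np.radians(9.3);h=m-.015*np.array([np.cos(a),np.sin(a)])
go([.46,0,.205],192);go([*h,.205],189.3);s,im,C=snap('top','t1')
for c in blobs(im,'green',1000): print(rect(C,c,.006))
for c in blobs(im,'orange'): print(c[:,0].mean(0),rect(C,c,.1))"
```

```text
time: 11.05
tcp_pos: [0.3997, 0.2728, 0.2044]
ee_rot: [-2.504, 1.897, 0.002]
wrist_force: [0.3, -0.1, -3.7]
opening: 0.0128
grasp_force: 78.7
xyz [11.16, 0.63, -0.04] turn [0.0, 0.01, 0.61] | yaw now -164.3 tcp [0.3997 0.2728 0.2044] t 11.1
xyz [23.93, 4.9, -0.05] turn [0.0, 0.01, 1.06] | yaw now -164.3 tcp [0.3997 0.2728 0.2044] t 11.1
(array([ 0.4582, -0.334 ], dtype=float32), (0.2017, 0.1618), 9.1)
[549.36725664  84.05309735] (array([ 0.9468, -0.704 ], dtype=float32), (0.2752, 0.0826), 100.4)
[357.89333333 240.17333333] (array([ 0.4594, -0.1216], dtype=float32), (0.0668, 0.061), 158.8)
[284.34615385 245.01282051] (array([0.4427, 0.0916], dtype=float32), (0.0635, 0.0577), 1.1)
[249.23913043  95.52173913] (array([0.8918, 0.2093], dtype=float32), (0.0753, 0.0682), 20.3)
[532.21428571 116.73809524] (array([ 0.835 , -0.6461], dtype=float32), (0.0572, 0.0282), 95.8)
[280.14893617 114.72340426] (array([0.8367, 0.1158], dtype=float32), (0.0481, 0.0345), 91.3)
[284.6        145.34285714] (array([0.7385, 0.0959], dtype=float32), (0.0376, 0.0238), 105.3)
```

View pics/t1.png

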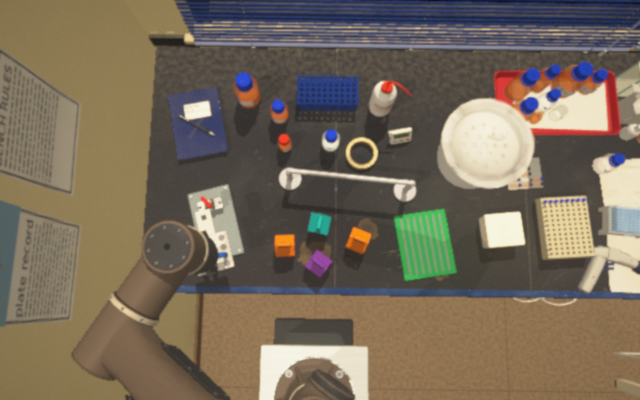

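The bench is clear: only two orange saddles, at (284,245) and (358,240), with the green mat at (425,245).

```bash
python3 -m creep '{"xyz":[[1,0,0],[2.5,0.1,0],[4,0.2,0],[5.5,0.3,0],[7,0.4,0],[8.5,0.5,0],[10,0.6,0],[11.5,0.7,0],[13,1.2,0],[14.5,1.7,0],[16,2.2,0],[17.5,2.7,0],[19,3.2,0],[20.5,3.7,0],[22,4.2,0],[23,4.6,0],[23.9,4.9,0],[23.9,4.9,0],[23.9,4.9,0],[23.9,4.9,0]],"turn":[[0,0,0],[0,0,0],[0,0,0],[0,0,0.1],[0,0,0.2],[0,0,0.3],[0,0,0.4],[0,0,0.5],[0,0,0.6],[0,0,0.7],[0,0,0.8],[0,0,0.9],[0,0,1],[0,0,1],[0,0,1],[0,0,1],[0,0,1],[0,0,1],[0,0,1],[0,0,1]],"gripper":[1,1,1,1,1,1,1,1,1,1,1,1,1,1,1,1,1,1,1,1]}'; python3 -c "
from h import *
m=np.array([.4583,-.334]);a=np.radians(9.2);h=m-.015*np.array([np.cos(a),np.sin(a)])
go([*h,.035],189.2);s,im,C=snap('wrist','w5')"
```

```text
time: 13.1
tcp_pos: [0.444, -0.3343, 0.2033]
ee_rot: [2.401, -2.025, -0.004]
wrist_force: [-0.4, 0.1, -3.4]
opening: 0.0124
grasp_force: 78.7
xyz [0.09, 0.02, 6.73] turn [0.02, 0.01, 0.09] | yaw now -170.3 tcp [ 0.444  -0.3343  0.2033] t 13.1
```

View pics/w5.png

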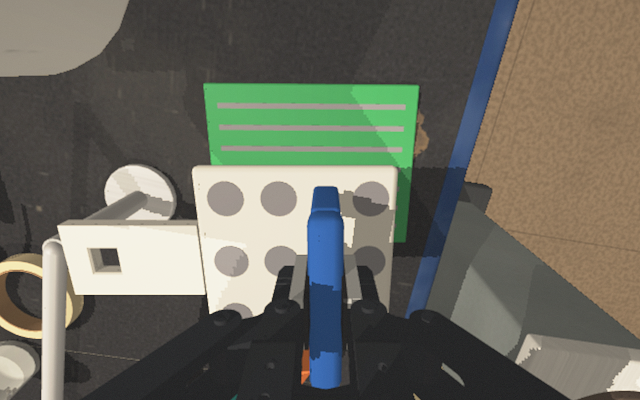

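The carrier hangs straight over the mat, with the tongue at (130,258) clear of the bar post (150,195). I lower it.

```bash
python3 -m creep '{"xyz":[[0.1,0,1],[0.1,0,2.5],[0.1,0,4],[0.1,0,5],[0.1,0,5.7],[0.1,0,6.2],[0.1,0,6.5],[0.1,0,6.65],[0.1,0,6.75],[0.1,0,6.75],[0.1,0,6.75]],"turn":[[0,0,0.1],[0,0,0.1],[0,0,0.1],[0,0,0.1],[0,0,0.1],[0,0,0.1],[0,0,0.1],[0,0,0.1],[0,0,0.1],[0,0,0.1],[0,0,0.1]],"gripper":[1,1,1,1,1,1,1,1,1,1,1]}'
```

```text
time: 14.25
tcp_pos: [0.4455, -0.3377, 0.0365]
ee_rot: [-2.391, 2.038, -0.002]
wrist_force: [0.4, -0.3, -2.2]
opening: 0.0129
grasp_force: 78.6
```

```bash
python3 -m creep '{"xyz":[[0,0.05,0.05],[0,0.05,0.1],[0,0.05,0.12],[0,0.05,0.12],[0,0.05,0.12],[0,0.05,0.12],[0,0.05,0.12],[0,0.05,-1],[0,0.05,-2.5],[0,0.05,-4],[0,0.05,-5.5],[0,0.05,-5.5],[0,0.05,-5.5]],"turn":[[0,0,0],[0,0,0],[0,0,0],[0,0,0],[0,0,0],[0,0,0],[0,0,0],[0,0,0],[0,0,0],[0,0,0],[0,0,0],[0,0,0],[0,0,0]],"gripper":[1,1,1,-0.2,-0.2,-0.2,-0.2,-0.2,-0.2,-0.2,-0.2,-0.2,-0.2]}'; python3 - <<'E'
from h import *
s,im,C=snap("wrist","w6")
for c in blobs(im,"blue")[:2]: print(rect(C,c,.059))
for c in blobs(im,"orange")[:4]: print(c[:,0].mean(0),rect(C,c,.1))
go([.46,0,.25],185); go([.566,.3225,.19],136.5)
E
```

```text
time: 15.55
tcp_pos: [0.4442, -0.3378, 0.1742]
ee_rot: [-2.39, 2.038, -0.003]
wrist_force: [0.4, -0.5, -1.2]
opening: 0.051
grasp_force: 0.0
(array([ 0.4451, -0.3365], dtype=float32), (0.0847, 0.0122), 98.7)
[306.34939759 372.        ] (array([ 0.4396, -0.2095], dtype=float32), (0.0315, 0.0164), 84.2)
[260.75590551 361.58267717] (array([ 0.4758, -0.2098], dtype=float32), (0.0588, 0.0111), 95.1)
xyz [-13.23, -2.78, -3.08] turn [-0.0, 0.0, 0.68] | yaw now -170.9 tcp [ 0.4435 -0.3375  0.173 ] t 15.6
xyz [-25.3, -9.01, -0.67] turn [0.0, 0.0, 8.77] | yaw now -170.9 tcp [ 0.4435 -0.3375  0.173 ] t 15.6
```

```bash
python3 -m creep '{"xyz":[[-1,-0.3,-1],[-2.5,-0.9,-1],[-4,-1.4,-1],[-5.5,-2,-1],[-7,-2.5,-1],[-8.5,-3,-1],[-10,-3.6,-1],[-11.5,-4.1,-1],[-13,-4.6,-1],[-14.5,-5.2,-1],[-16,-5.7,-1],[-17.5,-6.2,-1],[-19,-6.8,-1],[-20.5,-7.3,-1],[-22,-7.8,-1],[-23.5,-8.4,-1],[-25.3,-9,-0.6],[-25.3,-9,-0.6],[-25.3,-9,-0.6],[-25.3,-9,-0.6]],"turn":[[0,0,0],[0,0,0.6],[0,0,1.2],[0,0,1.8],[0,0,2.4],[0,0,3],[0,0,3.6],[0,0,4.2],[0,0,4.8],[0,0,5.4],[0,0,6],[0,0,6.6],[0,0,7.2],[0,0,7.8],[0,0,8.4],[0,0,8.8],[0,0,8.8],[0,0,8.8],[0,0,8.8],[0,0,8.8]],"gripper":[-0.2,-0.2,-0.2,-0.2,-0.2,-0.2,-0.2,-0.2,-0.2,-0.2,-0.2,-0.2,-0.2,-0.2,-0.2,-0.2,-0.2,-0.2,-0.2,-0.2]}'; python3 - <<'E'
from h import *
s,im,C=snap("wrist","w7")
for c in blobs(im,"red")[:2]: print(c[:,0].mean(0),rect(C,c,.096))
go([.5665,.3222,.067],136.3)
E
```

```text
time: 17.6
tcp_pos: [0.5654, 0.3216, 0.187]
ee_rot: [1.234, -2.887, 0.001]
wrist_force: [0.0, -0.8, -0.5]
opening: 0.0514
grasp_force: 0.0
[327.37777778 205.73333333] (array([0.5648, 0.3234], dtype=float32), (0.0424, 0.0118), 46.3)
xyz [-0.05, -0.0, 4.83] turn [0.0, -0.01, -0.0] | yaw now 136.3 tcp [0.5656 0.3214 0.1877] t 17.6
```

```bash
python3 -m creep '{"xyz":[[0,0,1.5],[0,0,3],[0,0,4.2],[0,0,4.75],[0,0,4.75],[0,0,4.75],[0,0,4.75],[0,0,4.75],[0,0,4.75],[0,0,4.75],[0,0,4.65],[0,0,4.65]],"turn":[[0,0,0],[0,0,0],[0,0,0],[0,0,0],[0,0,0],[0,0,0],[0,0,0],[0,0,0],[0,0,0],[0,0,0],[0,0,0],[0,0,0]],"gripper":[-0.2,-0.2,-0.2,-0.2,-0.2,-0.2,1,1,1,1,1,1]}'
python3 -m creep '{"xyz":[[0,0,-0.04],[0,0,-0.04],[0,0,-0.04],[0,0,-0.04],[0,0,-0.04],[0,0,-0.04],[0,0,-0.04],[0,0,-0.04],[0,0,-0.04],[0,0,-0.04],[0,0,-0.04],[0,0,-0.04],[0,0,-0.04]],"turn":[[0,0,-0.5],[0,0,-1.5],[0,0,-2.5],[0,0,-3.5],[0,0,-4.5],[0,0,-5.5],[0,0,-6.5],[0,0,-7.5],[0,0,-8.5],[0,0,-9.3],[0,0,-9.8],[0,0,-9.8],[0,0,-9.8]],"gripper":[1,1,1,1,1,1,1,1,1,1,1,1,1]}'; python3 -c "
from h import *
go([.568,.3215,.055],195.5);print(sensors.get_state()['ft_torque'])"
```

```text
time: 18.85
tcp_pos: [0.5655, 0.3235, 0.0717]
ee_rot: [-1.235, 2.888, 0.003]
wrist_force: [0.1, 5.2, -10.8]
opening: 0.0106
grasp_force: 77.9
time: 20.15
tcp_pos: [0.5665, 0.3235, 0.0724]
ee_rot: [-2.493, 1.909, 0.0]
wrist_force: [4.0, 4.7, -10.8]
opening: 0.0105
grasp_force: 78.0
xyz [0.09, -0.04, 0.69] turn [-0.01, 0.01, -0.07] | yaw now -164.9 tcp [0.5665 0.3235 0.0724] t 20.1
[ 1.94692835 -1.62155016  0.01091946]
```

```bash
python3 -m creep '{"xyz":[[0,0,0.2],[0,0,0.4],[0,0,0.6],[0,0,0.72],[0,0,0.72],[0,0,0.72],[0,0,0.72],[0,0,0.72],[0,0,0.72],[0,0,-1],[0,0,-2.5],[0,0,-4],[0,0,-5],[0,0,-5],[0,0,-5]],"turn":[[0,0,0],[0,0,0],[0,0,0],[0,0,0],[0,0,0],[0,0,0],[0,0,0],[0,0,0],[0,0,0],[0,0,0],[0,0,0],[0,0,0],[0,0,0],[0,0,0],[0,0,0]],"gripper":[1,1,1,1,1,1,-0.2,-0.2,-0.2,-0.2,-0.2,-0.2,-0.2,-0.2,-0.2]}'; python3 - <<'E'
from h import *
s,im,C=snap("wrist","w8")
for c in blobs(im,"red")[:1]: print(c[:,0].mean(0),rect(C,c,.082)); u=c[:,0].mean(0)
s,im,C=snap("top","t2")
for c in blobs(im,"orange"): print(c[:,0].mean(0),rect(C,c,.1))
go([.46,.13,.25],180)
E
```

```text
time: 21.65
tcp_pos: [0.5658, 0.3222, 0.1983]
ee_rot: [-2.493, 1.91, 0.0]
wrist_force: [0.5, -0.2, -0.7]
opening: 0.0511
grasp_force: 0.0
[323.93495935 194.27642276] (array([0.5681, 0.3229], dtype=float32), (0.0429, 0.0123), 105.1)
[549.51801802  84.16666667] (array([ 0.9467, -0.7036], dtype=float32), (0.276, 0.0826), 100.4)
[357.89333333 240.18666667] (array([ 0.4594, -0.1217], dtype=float32), (0.0672, 0.0606), 159.7)
[284.41772152 245.17721519] (array([0.4427, 0.0916], dtype=float32), (0.0635, 0.0577), 1.1)
[249.53333333  95.44444444] (array([0.8917, 0.2089], dtype=float32), (0.0748, 0.0684), 21.2)
[532.53846154 116.92307692] (array([ 0.8347, -0.6484], dtype=float32), (0.0542, 0.0279), 101.4)
[280.25       114.83333333] (array([0.8351, 0.1157], dtype=float32), (0.0481, 0.0376), 91.3)
[284.24242424 145.63636364] (array([0.7371, 0.0968], dtype=float32), (0.0367, 0.0232), 100.6)
xyz [6.31, 6.07, -2.12] turn [0.02, -0.01, 2.51] | yaw now -164.9 tcp [0.5653 0.3218 0.1966] t 21.8
```

View pics/w8.png

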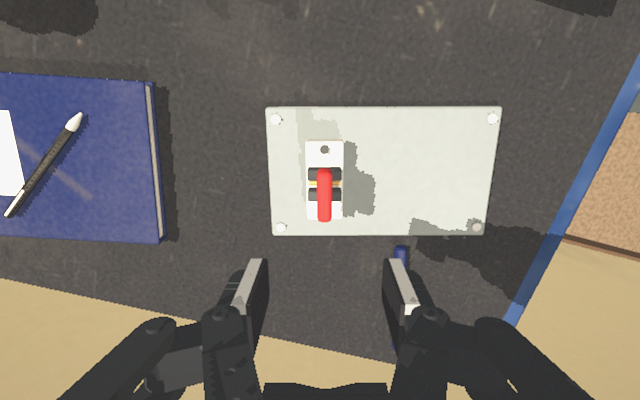

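The tee is home and straight at (324,194), and the fixture is empty. Next I look at the first saddle, and the bar.

```bash
python3 -m creep '{"xyz":[[1,0.9,-0.3],[2,1.9,-0.7],[3,2.9,-1.1],[4,3.9,-1.5],[5,4.9,-1.8],[6,5.5,-2],[6.3,5.5,-2],[6.3,5.5,-2],[6.3,5.5,-2],[6.3,5.5,-2]],"turn":[[0,0,0.5],[0,0,1],[0,0,1.5],[0,0,2],[0,0,2.5],[0,0,2.5],[0,0,2.5],[0,0,2.5],[0,0,2.5],[0,0,2.5]],"gripper":[-0.2,-0.2,-0.2,-0.2,-0.2,-0.2,-0.2,-0.2,-0.2,-0.2]}'; python3 - <<'E'
from h import *
s,im,C=snap("wrist","w9")
for c in blobs(im,"orange")[:4]: print(c[:,0].mean(0),rect(C,c,.1))
print(s["tcp_pos"])
E
```

```text
time: 22.75
tcp_pos: [0.4743, 0.135, 0.2472]
ee_rot: [2.223, -2.218, -0.0]
wrist_force: [-0.5, 0.2, -0.8]
opening: 0.0511
grasp_force: 0.0
[357.47637795 128.30314961] (array([0.4491, 0.0897], dtype=float32), (0.0541, 0.0541), 92.2)
[ 46.76978417 138.07913669] (array([0.7003, 0.0923], dtype=float32), (0.0351, 0.0299), 9.3)
[0.47431978 0.13504509 0.24722392]
```

View pics/w9.png

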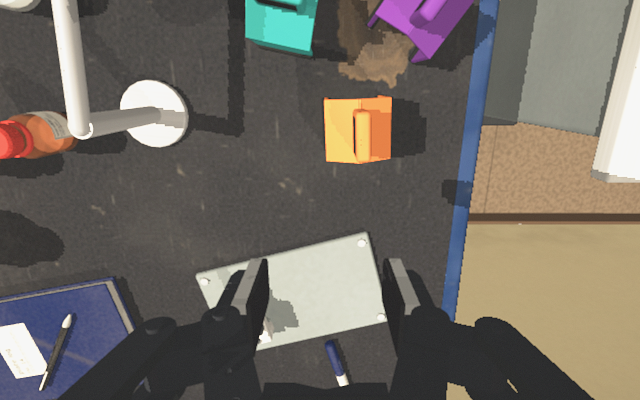

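The saddle's fin is at (363,135), upright along the image. The bar runs from (62,0) to (80,128).

```bash
python3 - <<'E'
from h import *
s=sensors.get_state(); C=cam("wrist",s)
im=cv2.imread("pics/w9.png")[:,:,::-1].copy()
for uv in [(363,112),(363,135),(363,159)]: print("fin",ray(C,uv,.114).round(4))
h=cv2.cvtColor(im,cv2.COLOR_RGB2HSV).astype(int)
def bar(im,rows,C,lo,hi):
    h=cv2.cvtColor(im,cv2.COLOR_RGB2HSV).astype(int); P=[]
    for r in rows:
        m=np.where((h[r,lo:hi,2]>140)&(h[r,lo:hi,1]<60))[0]
        if len(m): P.append(ray(C,(lo+(m[0]+m[-1])/2,r),.125)[:2]); print(r,lo+m[0],lo+m[-1],P[-1].round(4))
bar(im,range(5,120,15),C,40,110)
# top camera
t=cv2.imread("pics/t2.png")[:,:,::-1].copy(); T=cam("top"); ht=cv2.cvtColor(t,cv2.COLOR_RGB2HSV).astype(int); Q=[]
for c in range(305,392,6):
    m=np.where((ht[165:200,c,2]>130)&(ht[165:200,c,1]<70))[0]
    if len(m): Q.append(ray(T,(c,165+(m[0]+m[-1])/2),.125)[:2])
Q=np.array(Q); k=np.polyfit(Q[:,1],Q[:,0],1); print("top bar x=%.4f*y+%.4f"%tuple(k),len(Q),np.abs(np.polyval(k,Q[:,1])-Q[:,0]).max())
# saddle edge angle in wrist
c=blobs(im,"orange")[0]; 
m=im[95:165,320:395]; f=cv2.inRange(cv2.cvtColor(m,cv2.COLOR_RGB2HSV),(14,100,225),(30,255,255)); 
cv2.imwrite("pics/fin.png",np.hstack([cv2.resize(m[:,:,::-1],None,fx=5,fy=5),cv2.cvtColor(cv2.resize(f,None,fx=5,fy=5),cv2.COLOR_GRAY2BGR)]))
E
```

```text
fin [0.4466 0.0741 0.114 ]
fin [0.446  0.0915 0.114 ]
fin [0.4453 0.1104 0.114 ]
5 52 69 [0.6527 0.0044]
20 54 72 [0.6532 0.0134]
35 56 79 [0.6523 0.0226]
50 58 81 [0.6531 0.0321]
65 60 82 [0.6542 0.0418]
80 62 84 [0.6551 0.0518]
95 64 86 [0.6559 0.062 ]
110 66 88 [0.6568 0.0725]
top bar x=0.0898*y+0.6513 15 0.0009364438486215709
```

View pics/fin.png

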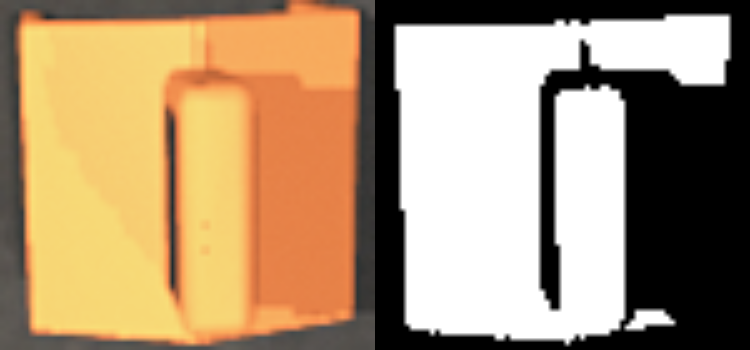

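The fin's top face is at (363,136), so its world position is about (0.446, 0.0925) at yaw 91–92°. The bar is x ≈ 0.6515 + 0.09·y.

```bash
python3 -c "
from h import *
go([.446,.0925,.15],181.8); go([.446,.0925,.084],181.8)"
```

```text
xyz [1.7, 1.13, 3.89] turn [0.01, -0.01, -0.28] | yaw now -179.9 tcp [0.4743 0.1351 0.2473] t 22.8
xyz [1.7, 1.13, 6.53] turn [0.01, -0.01, -0.28] | yaw now -179.9 tcp [0.4743 0.1351 0.2473] t 22.8
```

```bash
python3 -m creep '{"xyz":[[0.8,0.5,0.5],[1.7,1.13,1.5],[1.7,1.13,2.5],[1.7,1.13,3.5],[1.7,1.13,4],[1.7,1.13,4.5],[1.7,1.13,5],[1.7,1.13,5.8],[1.7,1.13,6.5],[1.7,1.13,6.5],[1.7,1.13,6.5],[1.7,1.13,6.5],[1.7,1.13,6.5],[1.7,1.13,6.5],[1.7,1.13,6.5]],"turn":[[0,0,-0.3],[0,0,-0.3],[0,0,-0.3],[0,0,-0.3],[0,0,-0.3],[0,0,-0.3],[0,0,-0.3],[0,0,-0.3],[0,0,-0.3],[0,0,-0.3],[0,0,-0.3],[0,0,-0.3],[0,0,-0.3],[0,0,-0.3],[0,0,-0.3]],"gripper":[-0.2,-0.2,-0.2,-0.2,-0.2,-0.2,-0.2,-0.2,-0.2,-0.2,-0.2,1,1,1,1]}' 50
python3 -m creep '{"xyz":[[0,0,-1],[0,0,-2.5],[0,0,-4],[0,0,-5.5],[0,0,-6.8],[0,0,-6.8],[0,0,-6.8]],"turn":[[0,0,0],[0,0,0],[0,0,0],[0,0,0],[0,0,0],[0,0,0],[0,0,0]],"gripper":[1,1,1,1,1,1,1]}'
python3 -c "
from h import *
go([.6515,0,.255],174.9)"
```

```text
time: 24.3
tcp_pos: [0.4462, 0.092, 0.086]
ee_rot: [-2.257, 2.184, -0.0]
wrist_force: [-0.7, 0.8, 2.8]
opening: 0.0112
grasp_force: 52.7
time: 25.0
tcp_pos: [0.446, 0.0921, 0.2561]
ee_rot: [-2.256, 2.183, 0.0]
wrist_force: [-0.1, -0.1, -1.8]
opening: 0.0109
grasp_force: 52.2
xyz [3.95, -8.1, 0.05] turn [-0.01, 0.01, 1.17] | yaw now -178.1 tcp [0.446  0.0921 0.2561] t 25.0
```

```bash
python3 -m creep '{"xyz":[[0.4,-0.8,0],[1,-2,0],[1.6,-3.2,0],[2.2,-4.4,0],[2.8,-5.6,0],[3.4,-6.8,0],[3.8,-7.6,0],[3.95,-8.1,0],[3.95,-8.1,0],[3.95,-8.1,0],[3.95,-8.1,0]],"turn":[[0,0,0.2],[0,0,0.4],[0,0,0.6],[0,0,0.8],[0,0,1],[0,0,1.2],[0,0,1.2],[0,0,1.2],[0,0,1.2],[0,0,1.2],[0,0,1.2]],"gripper":[1,1,1,1,1,1,1,1,1,1,1]}'
python3 - <<'E'
from h import *
go([.6515,0,.145],174.9)
s,a,C=snap("wrist"); _,b,_=snap("scene")
b=b[120:320,150:450]; b=cv2.resize(b,None,fx=1.3,fy=2)
cv2.imwrite("pics/p1.png",np.hstack([a,cv2.resize(b,(400,400))])[:, :, ::-1][:, :1040] if 0 else cv2.resize(np.hstack([a,cv2.resize(b,(600,400))]),(800,258))[:,:,::-1])
E
```

```text
time: 26.1
tcp_pos: [0.6508, 0.0005, 0.2555]
ee_rot: [2.117, -2.321, -0.001]
wrist_force: [0.5, -0.4, -1.2]
opening: 0.011
grasp_force: 52.1
xyz [0.02, -0.03, 4.42] turn [0.0, 0.0, -0.03] | yaw now 174.7 tcp [6.508e-01 5.000e-04 2.555e-01] t 26.1
```

View pics/p1.png

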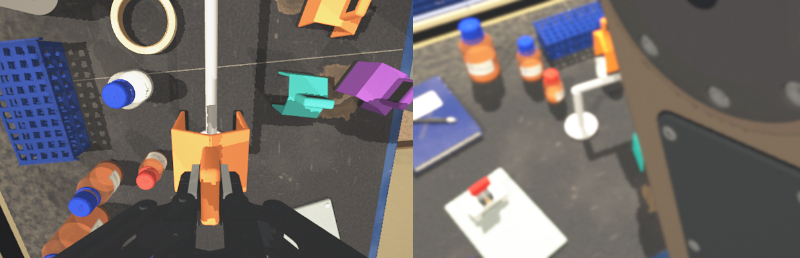

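The bar at (210,60) runs straight into the held saddle at (210,150), centred. I lower it.

```bash
python3 -m creep '{"xyz":[[0,0,0.8],[0,0,1.6],[0,0,2.4],[0,0,3.2],[0,0,3.8],[0,0,4.1],[0,0,4.3],[0,0,4.3],[0,0,4.3]],"turn":[[0,0,0],[0,0,0],[0,0,0],[0,0,0],[0,0,0],[0,0,0],[0,0,0],[0,0,0],[0,0,0]],"gripper":[1,1,1,1,1,1,1,1,1]}'
```

```text
time: 27.1
tcp_pos: [0.6521, 0.0001, 0.149]
ee_rot: [-2.116, 2.321, -0.001]
wrist_force: [-0.1, 0.9, -1.2]
opening: 0.0115
grasp_force: 52.1
```

```bash
python3 -m creep '{"xyz":[[0,0,0.1],[0,0,0.2],[0,0,0.25],[0,0,0.25],[0,0,0.25]],"turn":[[0,0,0],[0,0,0],[0,0,0],[0,0,0],[0,0,0]],"gripper":[1,1,1,1,1]}'
```

```text
time: 27.6
tcp_pos: [0.6522, 0.0, 0.1445]
ee_rot: [-2.116, 2.32, -0.003]
wrist_force: [-6.1, 2.1, 13.9]
opening: 0.0111
grasp_force: 54.5
```

```bash
python3 -m creep '{"xyz":[[0,0,-0.04],[0,0,-0.04],[0,0,-0.04],[0,0,-0.04],[0,0,-0.04],[0,0,-0.04],[0,0,-1],[0,0,-2.5],[0,0,-4],[0,0,-4.5],[0,0,-4.5],[0,0,-4.5]],"turn":[[0,0,0],[0,0,0],[0,0,0],[0,0,0],[0,0,0],[0,0,0],[0,0,0],[0,0,0],[0,0,0],[0,0,0],[0,0,0],[0,0,0]],"gripper":[1,-0.3,-0.3,-0.3,-0.3,-0.3,-0.3,-0.3,-0.3,-0.3,-0.3,-0.3]}'
python3 - <<'E'
from h import *
s,im,C=snap("top","t3")
for c in blobs(im,"orange",100): print(c[:,0].mean(0),rect(C,c,.1))
go([.48,-.08,.255],180)
E
```

```text
time: 28.8
tcp_pos: [0.6513, 0.0, 0.2536]
ee_rot: [2.116, -2.322, -0.001]
wrist_force: [-0.6, -0.9, 0.4]
opening: 0.0553
grasp_force: 0.0
[549.8206278   84.06278027] (array([ 0.9469, -0.7038], dtype=float32), (0.275, 0.0809), 100.9)
[357.86666667 240.18666667] (array([ 0.4595, -0.1216], dtype=float32), (0.0678, 0.0607), 159.0)
[316.19298246 175.26315789] (array([0.6493, 0.    ], dtype=float32), (0.0778, 0.0628), 176.3)
[249.2         95.12631579] (array([0.8936, 0.2096], dtype=float32), (0.0788, 0.0684), 21.3)
xyz [3.82, 6.52, -0.07] turn [0.02, -0.0, -0.88] | yaw now 174.7 tcp [ 0.651  -0.      0.2529] t 28.9
```

```bash
python3 -m creep '{"xyz":[[0.5,0.8,0],[1,1.8,0],[1.6,2.8,0],[2.2,3.8,0],[2.8,4.8,0],[3.3,5.8,0],[3.8,6.5,0],[3.8,6.5,0],[3.8,6.5,0],[3.8,6.5,0]],"turn":[[0,0,0.4],[0,0,0.8],[0,0,1.2],[0,0,1.6],[0,0,2],[0,0,2.4],[0,0,2.6],[0,0,2.6],[0,0,2.6],[0,0,2.6]],"gripper":[-0.2,-0.2,-0.2,-0.2,-0.2,-0.2,-0.2,-0.2,-0.2,-0.2]}'
python3 - <<'E'
from h import *
s,im,C=snap("wrist","w10")
b=min([c for c in blobs(im,"orange",400)],key=lambda c:np.hypot(*(rect(C,c,.1)[0]-[.46,-.122])))
u=b[:,0].mean(0); print(u,rect(C,b,.1))
x,y=(u-55).astype(int); x=max(x,0);y=max(y,0); print("crop origin",x,y)
cv2.imwrite("pics/f2.png",cv2.resize(im[y:y+110,x:x+110],None,fx=5,fy=5)[:,:,::-1])
E
```

```text
time: 29.85
tcp_pos: [0.4815, -0.0794, 0.2537]
ee_rot: [1.782, -2.586, -0.001]
wrist_force: [-0.3, 0.5, -0.1]
opening: 0.0514
grasp_force: 0.0
[325.608 119.792] (array([ 0.4636, -0.1268], dtype=float32), (0.0544, 0.0526), 159.1)
crop origin 270 64
```

View pics/f2.png

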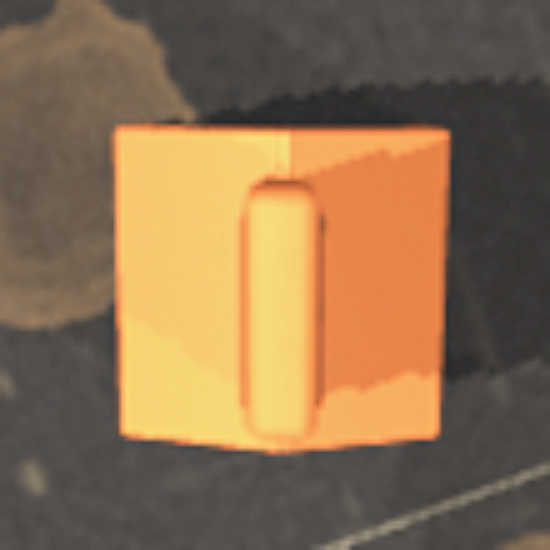

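The fin's top face runs vertically, centred at crop (282,311), or pixel (326.4,126.2). The tool is already aligned with it.

```bash
python3 -c "
from h import *
s=sensors.get_state(); p=ray(cam('wrist',s),(326.4,126.2),.114); print(p)
go([*p[:2],.085],159.2)"
```

```text
[ 0.46364664 -0.12513703  0.114     ]
xyz [1.96, 0.01, 6.75] turn [0.01, -0.01, -0.01] | yaw now 159.1 tcp [ 0.4815 -0.0794  0.2537] t 29.9
```

```bash
python3 -m creep '{"xyz":[[1,0,0.5],[1.95,0,1.5],[1.95,0,2.5],[1.95,0,3.5],[1.95,0,4],[1.95,0,4.5],[1.95,0,5.2],[1.95,0,6],[1.95,0,6.75],[1.95,0,6.75],[1.95,0,6.75],[1.95,0,6.75],[1.95,0,6.75],[1.95,0,6.75],[1.95,0,6.75]],"turn":[[0,0,0],[0,0,0],[0,0,0],[0,0,0],[0,0,0],[0,0,0],[0,0,0],[0,0,0],[0,0,0],[0,0,0],[0,0,0],[0,0,0],[0,0,0],[0,0,0],[0,0,0]],"gripper":[-0.2,-0.2,-0.2,-0.2,-0.2,-0.2,-0.2,-0.2,-0.2,-0.2,-0.2,1,1,1,1]}' 50
python3 -m creep '{"xyz":[[0,0,-1],[0,0,-2.5],[0,0,-4],[0,0,-5.5],[0,0,-6.8],[0,0,-6.8],[0,0,-6.8]],"turn":[[0,0,0],[0,0,0],[0,0,0],[0,0,0],[0,0,0],[0,0,0],[0,0,0]],"gripper":[1,1,1,1,1,1,1]}'
python3 -c "
from h import *
go([.6373,-.16,.255],174.9)"
```

```text
time: 31.4
tcp_pos: [0.4641, -0.1251, 0.0862]
ee_rot: [-1.781, 2.586, -0.001]
wrist_force: [-1.2, 0.5, 4.2]
opening: 0.0111
grasp_force: 52.8
time: 32.1
tcp_pos: [0.4637, -0.125, 0.2561]
ee_rot: [-1.781, 2.586, -0.001]
wrist_force: [-0.8, 1.0, -1.4]
opening: 0.0114
grasp_force: 52.1
xyz [-1.17, -6.99, 0.05] turn [-0.01, 0.01, -2.63] | yaw now 159.1 tcp [ 0.4637 -0.125   0.2561] t 32.1
```

```bash
python3 -m creep '{"xyz":[[-0.2,-1,0],[-0.4,-2.2,0],[-0.6,-3.4,0],[-0.8,-4.6,0],[-1,-5.8,0],[-1.1,-6.6,0],[-1.15,-7,0],[-1.15,-7,0],[-1.15,-7,0],[-1.15,-7,0],[-1.15,-7,0]],"turn":[[0,0,-0.5],[0,0,-1],[0,0,-1.5],[0,0,-2],[0,0,-2.6],[0,0,-2.6],[0,0,-2.6],[0,0,-2.6],[0,0,-2.6],[0,0,-2.6],[0,0,-2.6]],"gripper":[1,1,1,1,1,1,1,1,1,1,1]}'
python3 - <<'E'
from h import *
go([.6371,-.16,.149],174.9)
s,im,C=snap("wrist","w11"); h=cv2.cvtColor(im,cv2.COLOR_RGB2HSV).astype(int)
for y in (-.2,-.215,-.23): print(y,proj(C,[.6515+.0898*y,y,.125]).round(1))
for r in range(60,200,20):
    m=np.where((h[r,290:380,2]>140)&(h[r,290:380,1]<60))[0]
    if len(m): print(r,290+m[0],290+m[-1],ray(C,(290+(m[0]+m[-1])/2,r),.125).round(4))
b=blobs(im,"orange",400)[0]; print(cv2.boundingRect(b))
E
```

```text
time: 33.2
tcp_pos: [0.6368, -0.1605, 0.2561]
ee_rot: [-2.116, 2.321, -0.001]
wrist_force: [-0.0, 0.2, -0.9]
opening: 0.0112
grasp_force: 52.0
xyz [-0.02, -0.01, 4.29] turn [-0.01, 0.0, -0.03] | yaw now 174.7 tcp [ 0.6368 -0.1605  0.2561] t 33.2
-0.2 [326.2 140.1]
-0.215 [326.2 120.3]
-0.23 [326.2  99.7]
60 295 359 [ 0.6277 -0.2574  0.125 ]
80 309 344 [ 0.6293 -0.2439  0.125 ]
100 319 336 [ 0.6299 -0.2297  0.125 ]
120 319 337 [ 0.6308 -0.2151  0.125 ]
140 319 335 [ 0.6329 -0.2001  0.125 ]
160 319 335 [ 0.6343 -0.1844  0.125 ]
180 319 335 [ 0.6358 -0.1681  0.125 ]
(265, 170, 122, 219)
```

View pics/w11.png

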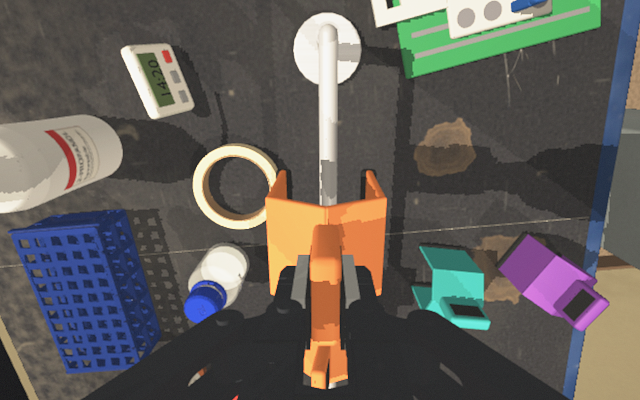

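The bar at (327,150) lies centred between the saddle's legs. The first saddle shows behind at (325,370). I lower it the same way.

```bash
python3 -m creep '{"xyz":[[0,0,0.8],[0,0,1.6],[0,0,2.4],[0,0,3.2],[0,0,3.8],[0,0,4.1],[0,0,4.3],[0,0,4.4],[0,0,4.5],[0,0,4.55],[0,0,4.55]],"turn":[[0,0,0],[0,0,0],[0,0,0],[0,0,0],[0,0,0],[0,0,0],[0,0,0],[0,0,0],[0,0,0],[0,0,0],[0,0,0]],"gripper":[1,1,1,1,1,1,1,1,1,1,1]}'
```

```text
time: 34.35
tcp_pos: [0.6379, -0.1608, 0.1451]
ee_rot: [-2.116, 2.32, -0.003]
wrist_force: [-5.8, 2.3, 13.6]
opening: 0.0112
grasp_force: 54.2
```

```bash
python3 -m creep '{"xyz":[[0,0,-0.04],[0,0,-0.04],[0,0,-0.04],[0,0,-0.04],[0,0,-0.04],[0,0,-0.04],[0,0,-1],[0,0,-2.5],[0,0,-4],[0,0,-5],[0,2,-5],[0,4,-5],[0,6,-5],[0,6,-5],[0,6,-5]],"turn":[[0,0,0],[0,0,0],[0,0,0],[0,0,0],[0,0,0],[0,0,0],[0,0,0],[0,0,0],[0,0,0],[0,0,0],[0,0,0],[0,0,0],[0,0,0],[0,0,0],[0,0,0]],"gripper":[1,-0.3,-0.3,-0.3,-0.3,-0.3,-0.3,-0.3,-0.3,-0.3,-0.3,-0.3,-0.3,-0.3,-0.3]}'
python3 - <<'E'
from h import *
s,a,C=snap("wrist"); s,im,C=snap("top","t4")
for c in blobs(im,"orange",100): print(c[:,0].mean(0),rect(C,c,.15))
for c in blobs(im,"blue",30): print(c[:,0].mean(0),rect(C,c,.059))
cv2.imwrite("pics/fin2.png",np.vstack([cv2.resize(im[130:290,150:480],(618,300)),cv2.resize(a,(618,300))])[:,:,::-1])
E
```

```text
time: 35.85
tcp_pos: [0.4875, -0.1469, 0.2679]
ee_rot: [-2.116, 2.32, -0.002]
wrist_force: [0.5, -0.7, 0.0]
opening: 0.0552
grasp_force: 0.0
[546.90336134  85.81092437] (array([ 0.9191, -0.6789], dtype=float32), (0.264, 0.0909), 106.3)
[316.01351351 171.89189189] (array([ 6.465e-01, -1.000e-04], dtype=float32), (0.0607, 0.0598), 86.3)
[249.58333333  95.625     ] (array([0.8746, 0.201 ], dtype=float32), (0.0738, 0.0669), 25.0)
[372.78571429 174.01428571] (array([ 0.6459, -0.1587], dtype=float32), (0.06, 0.032), 90.8)
[325.1559633   89.16055046] (array([ 0.9245, -0.0297], dtype=float32), (0.1867, 0.1007), 89.0)
[582.74  70.28] (array([ 1.0072, -0.8335], dtype=float32), (0.064, 0.045), 127.3)
[243.27659574  80.80851064] (array([0.9549, 0.2323], dtype=float32), (0.0531, 0.0469), 1.9)
[530.52173913  76.39130435] (array([ 0.9842, -0.6681], dtype=float32), (0.0598, 0.0396), 135.2)
[528.97674419 104.90697674] (array([ 0.8905, -0.6581], dtype=float32), (0.054, 0.0376), 129.1)
[553.3030303   70.57575758] (array([ 1.0047, -0.7412], dtype=float32), (0.0472, 0.0264), 135.1)
[600.          74.61764706] (array([ 0.9927, -0.8885], dtype=float32), (0.0423, 0.0312), 122.6)
[617.80645161 158.80645161] (array([ 0.7222, -0.9195], dtype=float32), (0.0381, 0.0297), 123.4)
[277.67741935 105.32258065] (array([0.8764, 0.124 ], dtype=float32), (0.0356, 0.0342), 0.9)
[554.03333333  94.26666667] (array([ 0.9262, -0.738 ], dtype=float32), (0.0376, 0.0282), 132.1)
[330.83333333 134.63333333] (array([ 0.7858, -0.0411], dtype=float32), (0.035, 0.0277), 0.4)
```

View pics/fin2.png

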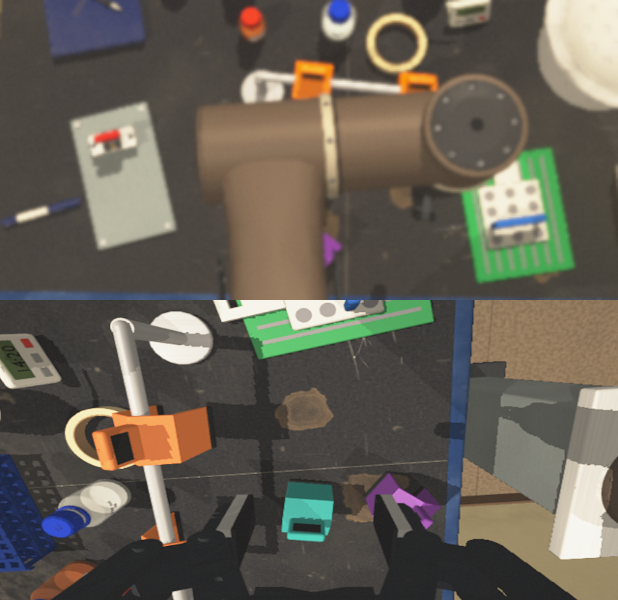

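The top view shows both saddles astride the bar at (313,78) and (418,82) and the bottles standing. The carrier lies centred on the mat at (512,215), and the tee is home. I hand in now.

```bash
python3 -c "
from rig import hand_in
print(hand_in())"
```

```text
the job is handed in; nothing more can be done
None
```

I handed the job in after about 36 s of robot time: the carrier is flat in the middle of the mat, the plunger is home, both orange saddles hang astride the bar fin up, and the bottles are still standing.

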